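# Wedge the rocking toy garage

## Robot

A 6-joint arm with a two-finger parallel gripper is mounted at the origin on the work surface. World frame = base frame: x ahead of the robot, y to its left, z up, the work surface at z = 0. Lengths are in m, angles in rad, forces in N, time in s.
With the tool pointing down it reaches from about 0.25 to 0.725 m from the base axis. Payload 4 kg.
Tool frame: the origin (TCP) lies at the very end of the fingers, on their centre line; the grasp point (between the pads) lies 19 mm behind it (r.hold_point_z is the z of the grasp point in the tool frame, in m); z points along the fingers, y is the direction in which the jaws open and shut (so a half turn about z gives the same grasp; the last joint's range is limited). The gripper opens to 85 mm and grips with 20 to 120 N. Pads are 22 mm wide; open, the fingers measure 114 mm over their backs; the gripper's body (76 mm by 85 mm) begins 54 mm behind the grasp point. The pads swing forward as they close: fully open they stand 13 mm farther back than shut.
Start: joints at [-1.236, 0.241, 0.005, 1.335, 0, 1.571], TCP at [0.164, -0.472, 0.231] pointing down, gripper open.
Joint ranges: [-2.72, 2.72], [-1.05, 1.87], [-1.09, 1.28], [-1.99, 2.15], [-1.42, 1.44], [-3.14, 3.14]. Speed limits (rad/s): [2.79, 2.79, 3.14, 3.14, 3.14, 3.14].

## Interface

Orientations are given as a unit quaternion [x, y, z, w].
In Python, from cell import r gives the robot as it stands. The module is installed in compiled form; this text tells all that it offers.
- The arm moves only by the tool step_arm, never from a script. Its arguments are lists of equal length, an entry for each row: "claw": the finger opening in mm, from 0 to 85.4; "xyz": the shift along the world's x, y, z in units of 40 mm (1.0 is 40 mm), a list of three; "dr": the turn, a rotation vector about the world's x, y, z in units of 6 degrees (1.0 is 6 degrees), a list of three. In form: {"claw": [claw, ...], "xyz": [[dx, dy, dz], ...], "dr": [[ax, ay, az], ...]}. A call has 1 to 20 rows; each row is the pose to reach, as a shift and turn from the pose commanded when the call began; what a row does not reach only later rows make up. A row lasts 1/12 s, in which the tool goes at most 41.7 mm and 7.16 degrees, less where a joint would pass 70% of its speed; a pose out of reach is approached as far as the arm can. A call with a gripper value outside its range is refused whole. The fingers move at their own pace and stop on an object; "newtons" is the grip in N (left out, the last holds). Time passes only in rows, so rows that repeat a pose let the fingers close. It gives the time, the measured TCP pose, the force and the opening at its end, in the units of the state.
- r.state(): the state, without advancing time (a new reading comes with each control period).
- r.get_image(name): name is "scene" or "top"; returns a dict with "color" (480x640x3 uint8, red, green, blue), "intrinsics" (3x3 intrinsics, pixels), "pose" (4x4, takes a point from camera to world coordinates). Camera axes: x right, y down, z forward; pixel columns grow to the right and rows downward; lengths in m; the calibration is good to about 2 mm. A picture is of the moment at which its call begins. There is no depth.
- r.hand_in(): hands the job in, once; it reports no verdict.
The state is a dict: "t": time; "joint_pos": joint angles; "joint_velocities": joint speeds; "tau": joint torques, N m; "eef_pos": TCP position; "tool_rot": TCP orientation; "ft_force": force on the tool from outside, world axes, zero at the start; "ft_torque": the same for the moment, N m; "opening": opening from 0.0 (shut) to 1.0 (fully open).
Only numpy, scipy, OpenCV 4.12 (cv2) and the standard library are available. Lean on these libraries where they do the work, as an engineer would, in place of code of your own. Each camera call takes 0.05 s, during which the arm holds its last target.

## Task

The wooden toy garage on the shelf rocks because one of its four feet is worn short. Using only the fingertips, push the small wooden doorstop across the shelf, thin end first, under that short foot until the garage no longer rocks when you press on its roof, and finish holding your fingertips pressed firmly down on the roof corner above that foot, with the garage standing level and firm. Do not lift or carry anything, do not shove the garage out of its place, and leave the other toys where they are.

Things in the scene. Friction and masses are not known exactly. Their poses are not given: they have to be found in the camera images.
- garage: wooden toy garage, 190 (own x) x 240 (own y) mm, flat roof 74 mm and floor plate 26 mm above the shelf, two open bays facing own +x, kiosk 55 x 65 x 51 mm high on the roof's (-x,-y) corner; 1.4 to 2.3 kg, slides if shoved over about 8 N. Origin: centre of the underside at shelf height, z up. Round feet 24 mm across at x = +-75, y = +-100; the one at (+75,+100), opposite the kiosk, is short.
- roof_corner (a point): point on the roof right above the centre of the short foot, 20 mm in from the roof's edges, 74 mm above the shelf when level; axes as the garage. Press here, with 8 to 15 N: unwedged, 1 to 4 N tips the garage by 0.05 rad or more until the short foot meets the shelf.
- foot_spot (a point): point at shelf height right below the centre of the short foot; axes as the garage. The foot hangs 7 to 12 mm above the shelf (amount not known). The garage's wall reaches 8 mm beyond the foot's outer edge in own +y.
- wedge: the doorstop, a plain dark wooden wedge, flat underside, 120 long (own x) x 46 wide (own y) mm, 22 mm thick at the blunt end (-x), tapering evenly to 3 mm at the thin end (+x); 70 g. Origin: centre of the underside, z up. It starts on the garage's own +y side, thin end towards the short foot, 3 to 6 cm from it, up to 0.25 rad askew and 2 cm off line.
- wedge_tip (a point): middle of the wedge's thin end, at its underside; axes as the wedge. The wedge meets the short foot with its thin end 25 to 57 mm past the foot's outer edge; the push force then rises clearly, and 3 to 5 N makes it snug.
- wedge_butt (a point): middle of the wedge's blunt end face, 11 mm up; axes as the wedge.
- rally_car: bystander, leave alone: a red die-cast rally car, 75 x 30 x 30 high mm; origin at the centre of its underside
- garbage_truck: bystander, leave alone: a white toy garbage truck, 160 x 64 x 74 high mm; origin at the centre of its underside
- toy_ramp: bystander, leave alone: a big wooden toy ramp with side rails, 200 x 89 x 63 high (not the doorstop) mm; origin at the centre of its underside
- road_barrier: bystander, leave alone: an orange toy road barrier, 130 x 45 x 60 high mm; origin at the centre of its underside
- steel_tin: bystander, leave alone: a round steel tin with screw lid, 96 across, 110 high mm; origin at the centre of its underside
- wood_block: bystander, leave alone: a small wooden block, 40 x 25 x 30 high mm; origin at the centre of its underside

How it is judged:
By the outcome, as a careful person would: the job done as asked, in the order asked, and still so for the second after the job is handed in, while the arm keeps its last pose, push and grip.
It also fails if it takes over 48 s, if anything falls off the work surface, if the arm or the gripper's body presses on something with over 40 N, if the wrist force passes 120 N, or if a joint passes its speed limit or range.

## Working session

There is one attempt and no reset: what is moved stays moved. The work goes in short steps, Python scripts to look and compute and a tool call to move; the robot and the scene stay as the last step left them, time stands still between calls to the robot, and variables do not carry over. Pictures are saved under pics/ and viewed, and the job is handed in when it is done.

Besides the shell and the picture viewer there is one more tool, called after "Call:" by a JSON object that holds its "method" and its "body", one argument or row to a line. step_arm: Moves the arm, as the interface text tells. Its arguments: {"type":"object","properties":{"claw":{"type":"array"},"xyz":{"type":"array"},"dr":{"type":"array"},"newtons":{"type":"number"}},"required":["claw","xyz","dr"]}

```bash
mkdir -p pics; ls; python3 - <<'E'
from cell import r
import cv2,numpy as np
for n in("scene","top"):
    d=r.get_image(n); cv2.imwrite(f"pics/{n}0.png",d["color"][:,:,::-1]); np.savez(f"pics/{n}0.npz",**d)
    print(n,np.round(d["intrinsics"],1).tolist(),np.round(d["pose"],3).tolist())
print(r.state())
E
```

```text
pics
scene [[514.6, 0.0, 320.7], [0.0, 514.6, 245.7], [0.0, 0.0, 1.0]] [[-0.58, 0.628, -0.519, 1.189], [0.815, 0.459, -0.354, 0.433], [0.016, -0.629, -0.778, 1.014], [0.0, 0.0, 0.0, 1.0]]
top [[530.4, 0.0, 313.9], [0.0, 530.4, 243.2], [0.0, 0.0, 1.0]] [[0.01, -0.996, 0.086, 0.43], [-1.0, -0.01, 0.003, -0.003], [-0.002, -0.086, -0.996, 1.285], [0.0, 0.0, 0.0, 1.0]]
{'t': 0.1, 'joint_pos': array([-1.23601262e+00,  2.41354917e-01,  3.86357493e-03,  1.33517421e+00,
       -6.84911410e-06,  1.57076896e+00]), 'joint_velocities': array([-0.00136516, -0.00421629,  0.00393023,  0.00236134, -0.00078085,
       -0.00060318]), 'tau': array([-2.29443685e-04, -3.73138618e+01,  2.53009665e+01,  1.08427234e-02,
        3.38338918e-05, -5.71385456e-06]), 'eef_pos': array([ 0.16409872, -0.47171889,  0.23049509]), 'tool_rot': array([ 9.86019956e-01,  1.66624648e-01, -1.59081011e-04, -9.20980642e-04]), 'ft_force': array([0.27319632, 0.03691818, 0.27110957]), 'ft_torque': array([-0.01437853, -0.00015817, -0.01235564]), 'opening': 0.999672602288062}
```

View pics/scene0.png

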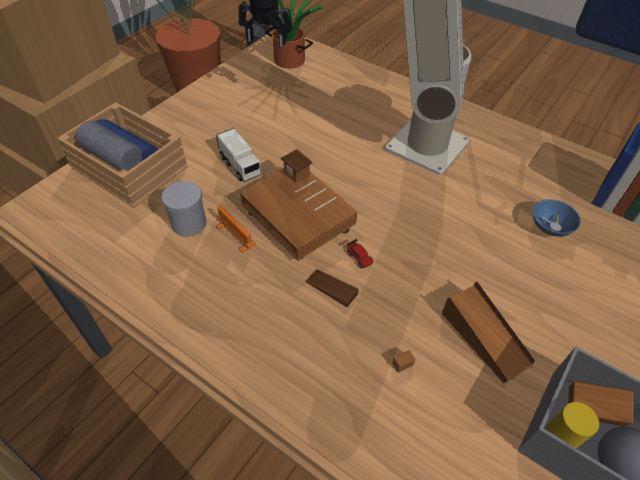

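View pics/top0.png

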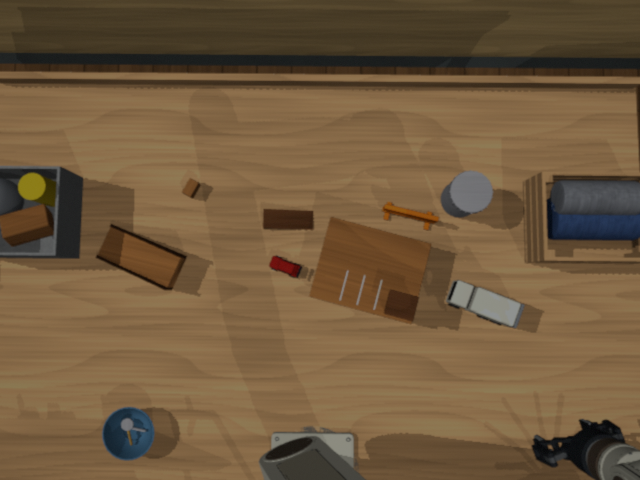

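The short foot is under the garage's upper-left corner in the top view, around (332,218). The kiosk is opposite, around (401,304). The dark wedge lies at about (288,220), and the red car is close by at (285,267). Next I'll measure these.

```bash
python3 - <<'E'
import cv2
for n,(x,y,w,h) in {"top":(230,190,220,150),"scene":(210,130,180,190)}.items():
    im=cv2.imread(f"pics/{n}0.png")[y:y+h,x:x+w]; s=min(800//w,600//h); im=cv2.resize(im,None,fx=s,fy=s,interpolation=cv2.INTER_CUBIC)
    im=cv2.convertScaleAbs(im,alpha=1.5); print(n,s); cv2.imwrite(f"pics/{n}0z.png",im)
im=cv2.imread("pics/top0.png"); print(im[220,265:315:6].tolist(), im[250,340:420:20].tolist(), im[205,265:315:10].tolist())
E
```

```text
top 3
scene 3
[[22, 39, 64], [22, 39, 64], [21, 39, 64], [20, 38, 63], [21, 38, 62], [21, 38, 62], [20, 35, 59], [18, 32, 57], [50, 77, 101]] [[38, 71, 108], [37, 71, 107], [39, 74, 113], [39, 73, 111]] [[67, 100, 128], [69, 102, 130], [73, 107, 137], [75, 111, 141], [74, 109, 138]]
```

View pics/top0z.png

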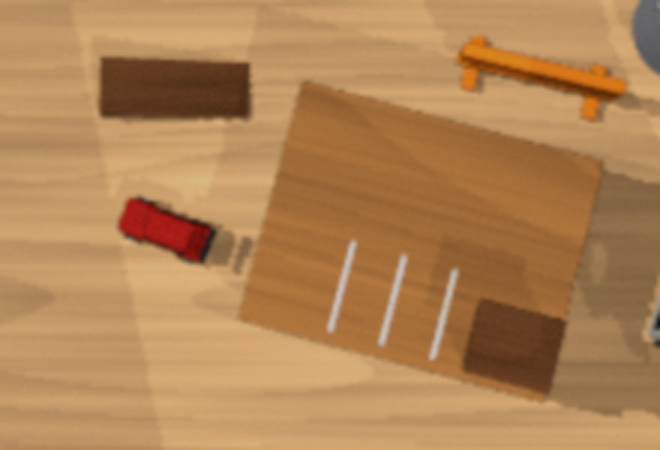

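View pics/scene0z.png

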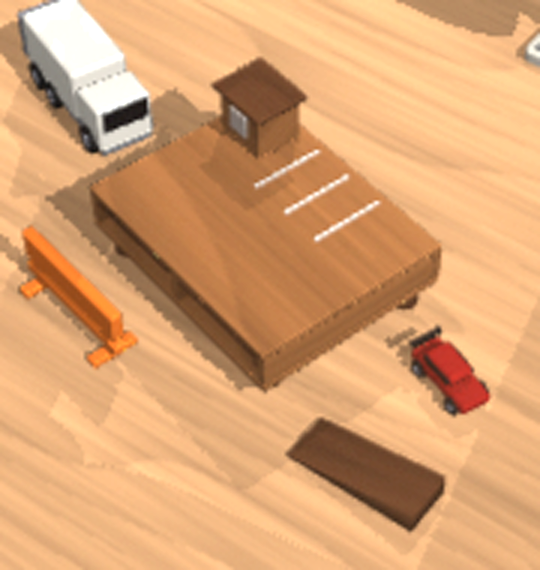

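```bash
cat >h.py <<'E'
import cv2,numpy as np
from scipy.spatial import ConvexHull
def cast(d,uv,z):
    K,P=np.array(d["intrinsics"]),np.array(d["pose"]); uv=np.atleast_2d(uv)
    v=(P[:3,:3]@np.linalg.inv(K)@np.c_[uv,np.ones(len(uv))].T).T; z=np.broadcast_to(z,len(uv))
    return P[:3,3]+v*((z-P[2,3])/v[:,2])[:,None]
def proj(d,p):
    K,P=np.array(d["intrinsics"]),np.array(d["pose"]); c=(np.atleast_2d(p)-P[:3,3])@P[:3,:3]
    q=c@K.T; return q[:,:2]/q[:,2:]
def quad(mask,seed):
    n,l,s,c=cv2.connectedComponentsWithStats(mask.astype(np.uint8)); i=l[seed[1],seed[0]]
    m=(l==i).astype(np.uint8); m=cv2.morphologyEx(m,cv2.MORPH_CLOSE,np.ones((9,9)))
    m=cv2.morphologyEx(m,cv2.MORPH_OPEN,np.ones((5,5)))
    cn=max(cv2.findContours(m,cv2.RETR_EXTERNAL,cv2.CHAIN_APPROX_NONE)[0],key=cv2.contourArea)
    h=cv2.convexHull(cn); a=cv2.approxPolyN(h,4,-1,True).reshape(-1,2) if hasattr(cv2,'approxPolyN') else None
    return a,cn.reshape(-1,2),cv2.minAreaRect(cn)
E
python3 - <<'E'
from h import *
d=dict(np.load("pics/top0.npz")); im=d["color"]; V=im.max(2).astype(int)
w,cn,rc=quad((V<85)&(np.indices(V.shape)[0]<250),(288,220)); print("wedge",w.tolist(),rc)
W=cast(d,w,[22 if p[0]<288 else 3 for p in w]*np.array(.001)); print(W.round(4).tolist())
g,cn,rc=quad((V<122)&(im[:,:,0].astype(int)-im[:,:,2]>40)|((V<90)&(np.indices(V.shape)[0]>285)),(380,260)); print("gar",g.tolist(),rc)
o=im[:,:,::-1].copy(); cv2.polylines(o,[g.astype(int)],True,(0,255,0),1);cv2.polylines(o,[w.astype(int)],True,(0,255,255),1)
cv2.imwrite("pics/q0.png",cv2.resize(o[190:340,230:450],None,fx=3,fy=3,interpolation=0))
G=cast(d,g,.074);print(G.round(4).tolist(), [round(float(np.linalg.norm(G[i]-G[i-1])),4) for i in range(4)])
E
```

```text
Traceback (most recent call last):
  File "h.py", line 15, in quad
    h=cv2.convexHull(cn); a=cv2.approxPolyN(h,4,-1,True).reshape(-1,2) if hasattr(cv2,'approxPolyN') else None
                            ~~~~~~~~~~~~~~~^^^^^^^^^^^^^
cv2.error: OpenCV(4.12.0) :-1: error: (-5:Bad argument) in function 'approxPolyN'
> Overload resolution failed:
>  - Argument 'epsilon_percentage' must be float, not bool
>  - Argument 'epsilon_percentage' must be float, not bool
```

```bash
sed -i 's/approxPolyN(h,4,-1,True)/approxPolyN(h,4)/; /ConvexHull/d' h.py
cat >m0.py <<'E'
from h import *
d=dict(np.load("pics/top0.npz")); im=d["color"]; V=im.max(2).astype(int)
w,cn,rc=quad((V<85)&(np.indices(V.shape)[0]<250),(288,220)); print("wedge",w.tolist(),rc)
W=cast(d,w,[22 if p[0]<288 else 3 for p in w]*np.array(.001)); print(W.round(4).tolist())
g,cn,rc=quad((V<122)&(im[:,:,0].astype(int)-im[:,:,2]>55)|((V<90)&(np.indices(V.shape)[0]>285)),(380,260)); print("gar",g.tolist(),rc)
o=im[:,:,::-1].copy(); cv2.polylines(o,[g.astype(int)],True,(0,255,0),1);cv2.polylines(o,[w.astype(int)],True,(0,255,255),1)
cv2.imwrite("pics/q0.png",cv2.resize(o[190:340,230:450],None,fx=3,fy=3,interpolation=0))
G=cast(d,g,.074);print(G.round(4).tolist(), [round(float(np.linalg.norm(G[i]-G[i-1])),4) for i in range(4)])
E
python3 m0.py
```

```text
wedge [[312, 211], [312, 228], [264, 231], [264, 209]] ((287.95404052734375, 219.6022491455078), (48.749366760253906, 19.691247940063477), 2.38594388961792)
[[0.62, 0.0062, 0.003], [0.5783, 0.0058, 0.003], [0.5677, 0.1206, 0.022], [0.6209, 0.1215, 0.022]]
gar [[455, 240], [413, 325], [307, 296], [329, 215]] ((380.3390197753906, 268.1456604003906), (126.43653106689453, 92.62271118164062), 15.124006271362305)
[[0.5455, -0.3227, 0.074], [0.3516, -0.2253, 0.074], [0.4145, 0.0151, 0.074], [0.6005, -0.0336, 0.074]] [0.2944, 0.217, 0.2484, 0.1923]
```

View pics/q0.png

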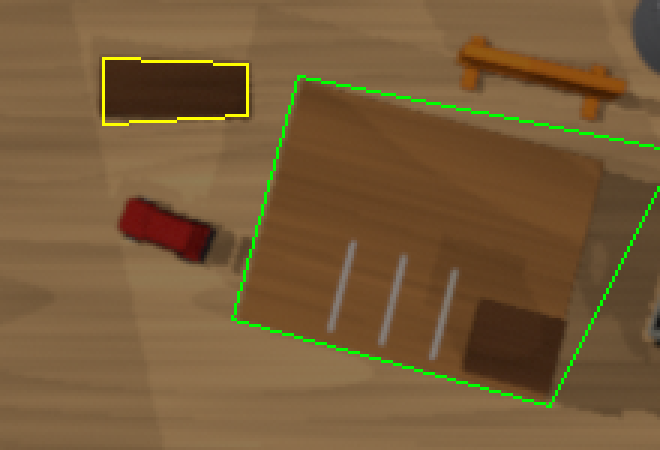

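```bash
cat >m1.py <<'E'
from h import *
d=dict(np.load("pics/top0.npz"))
z=lambda *p:np.array(p)/3.+[229.67,189.67]
G=cast(d,z((304,81),(602,160),(548,400),(240,319)),.074)
print(G.round(4).tolist(),[round(float(np.linalg.norm(G[i]-G[i-1])),4) for i in range(4)])
y=G[0]-G[1];print("yaw from y",np.degrees(np.arctan2(-y[0],y[1])),"from x",np.degrees(np.arctan2(*(G[0]-G[3])[[1,0]])))
yaw=np.arctan2(-y[0],y[1]);ex=np.array([np.cos(yaw),np.sin(yaw)]);ey=np.array([-ex[1],ex[0]])
print("ex",ex,"ey",ey)
f=G[0,:2]-.020*ex-.020*ey;print("roof corner/foot",f)
# check via corner 3
print("via c3", G[3,:2]+.17*ex-.02*ey, "origin",f-.075*ex-.1*ey)
W=cast(d,z((100,57),(249,63),(249,117),(100,118)),[.022,.003,.003,.022]);print(W.round(4).tolist())
b=(W[0]+W[3])/2;t=(W[1]+W[2])/2;v=(t-b)[:2];print("butt",b,"tip",t,np.linalg.norm(v),"head",np.degrees(np.arctan2(v[1],v[0])))
print("tip rel foot (own x,y)",(t[:2]-f)@ex,(t[:2]-f)@ey)
c=cast(d,z((120,200),(210,263)),.02);print("car",c.round(3).tolist())
E
python3 m1.py
```

```text
[[0.5967, -0.0382, 0.074], [0.5381, -0.2662, 0.074], [0.356, -0.2238, 0.074], [0.4145, 0.009, 0.074]] [0.1882, 0.2354, 0.1869, 0.24]
yaw from y -14.426820233666405 from x -14.520719876749439
ex [ 0.96846664 -0.24914326] ey [0.24914326 0.96846664]
roof corner/foot [ 0.57235749 -0.05258389]
via c3 [ 0.57416937 -0.05273152] origin [ 0.47480816 -0.13074481]
[[0.6217, 0.1239, 0.022], [0.6208, 0.0046, 0.003], [0.5766, 0.0041, 0.003], [0.5725, 0.123, 0.022]]
butt [0.59710609 0.12347129 0.022     ] tip [0.59871966 0.00434591 0.003     ] 0.11913630114319614 head -89.22396933207915
tip rel foot (own x,y) 0.011347206561097523 0.0617025710695853
car [[0.507, 0.106, 0.02], [0.458, 0.034, 0.02]]
```

Call:
{"method": "step_arm", "body": {
  "claw": [16,16,16,16,16,16,16,16,16,16,16,16,16,16,16,16,16,16,16,16],
  "xyz": [
    [10.8,15.9,0],
    [10.8,15.9,0],
    [10.8,15.9,0],
    [10.8,15.9,0],
    [10.8,15.9,0],
    [10.8,15.9,0],
    [10.8,15.9,0],
    [10.8,15.9,0],
    [10.8,15.9,0],
    [10.8,15.9,0],
    [10.8,15.9,0],
    [10.8,15.9,0],
    [10.8,15.9,0],
    [10.8,15.9,0],
    [10.8,15.9,0],
    [10.8,15.9,0],
    [10.8,15.9,0],
    [10.8,15.9,0],
    [10.8,15.9,0],
    [10.8,15.9,0]
  ],
  "dr": [
    [0,0,11.9],
    [0,0,11.9],
    [0,0,11.9],
    [0,0,11.9],
    [0,0,11.9],
    [0,0,11.9],
    [0,0,11.9],
    [0,0,11.9],
    [0,0,11.9],
    [0,0,11.9],
    [0,0,11.9],
    [0,0,11.9],
    [0,0,11.9],
    [0,0,11.9],
    [0,0,11.9],
    [0,0,11.9],
    [0,0,11.9],
    [0,0,11.9],
    [0,0,11.9],
    [0,0,11.9]
  ]
}}

```text
t: 1.77
eef_pos: [0.5976, 0.1679, 0.2291]
tool_rot: [0.702, 0.712, -0.0, -0.001]
ft_force: [-1.4, -0.8, -0.5]
opening: 0.187
```

Call:
{"method": "step_arm", "body": {
  "claw": [16,16,16,16,16,16,16,16,16,16],
  "xyz": [
    [0,0,-1],
    [0,0,-2],
    [0,0,-3],
    [0,0,-4],
    [0,0,-4.6],
    [0,0,-5.1],
    [0,0,-5.4],
    [0,0,-5.6],
    [0,0,-5.6],
    [0,0,-5.6]
  ],
  "dr": [
    [0,0,0],
    [0,0,0],
    [0,0,0],
    [0,0,0],
    [0,0,0],
    [0,0,0],
    [0,0,0],
    [0,0,0],
    [0,0,0],
    [0,0,0]
  ]
}}

```text
t: 2.6
eef_pos: [0.5968, 0.1636, 0.0081]
tool_rot: [0.704, 0.711, 0.0, 0.0]
ft_force: [0.3, -0.3, 0.4]
opening: 0.186
```

```bash
cat >look.py <<'E'
import sys,cv2,numpy as np
from cell import r
i=sys.argv[1]
for n,(x,y,w,h) in {"top":(230,170,200,140),"scene":(250,170,180,140)}.items():
    d=r.get_image(n); np.savez(f"pics/{n}{i}.npz",**d)
    im=d["color"][y:y+h,x:x+w,::-1]; cv2.imwrite(f"pics/{n}{i}z.png",cv2.convertScaleAbs(cv2.resize(im,None,fx=4,fy=4,interpolation=cv2.INTER_CUBIC),alpha=1.5))
s=r.state(); print(s["t"],s["eef_pos"].round(4),s["tool_rot"].round(4),s["ft_force"].round(2),s["ft_torque"].round(2),s["opening"])
E
python3 look.py 1
```

```text
2.7 [0.5977 0.164  0.0091] [0.7036 0.7106 0.0014 0.0008] [ 0.51 -0.17  0.83] [-0.    0.06  0.  ] 0.1884006991965229
```

View pics/top1z.png

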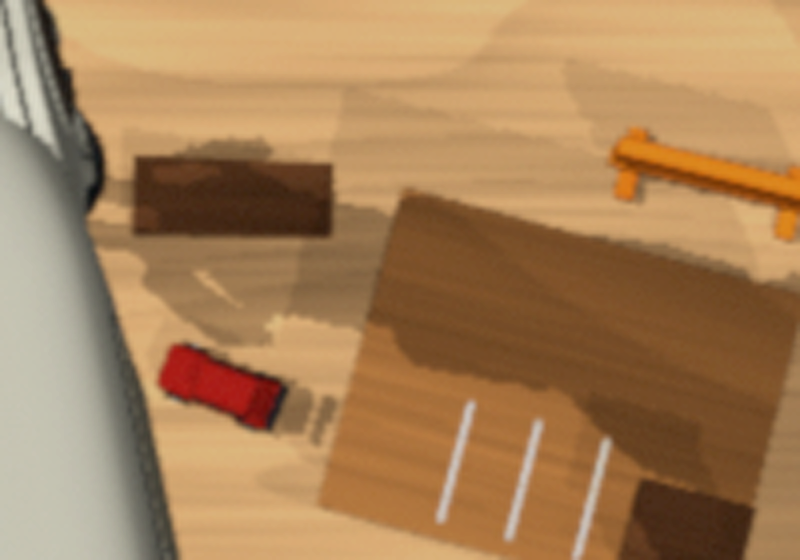

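View pics/scene1z.png

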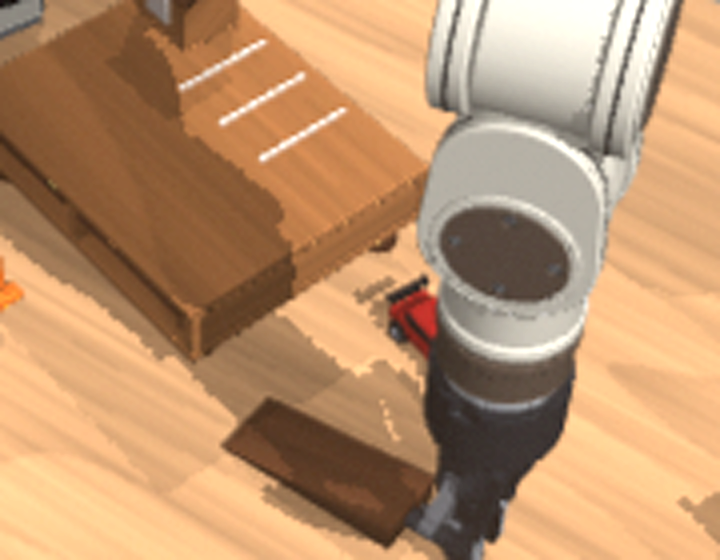

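The gripper is down behind the butt (zoomed (135,195)) and nothing has moved. I'll push along an arc that turns the wedge in line with the foot.

Call:
{"method": "step_arm", "body": {
  "claw": [16,16,16,16,16,16,16,16,16,16,16,16,16,16,16,16,16,16,16],
  "xyz": [
    [0,-0.25,0],
    [0,-0.45,0],
    [0,-0.6,0],
    [0,-0.7,0],
    [0.03,-0.79,0],
    [0.07,-0.88,0],
    [0.1,-0.97,0],
    [0.13,-1.06,0],
    [0.16,-1.15,0],
    [0.19,-1.24,0],
    [0.21,-1.33,0],
    [0.23,-1.42,0],
    [0.25,-1.52,0],
    [0.26,-1.61,0],
    [0.28,-1.7,0],
    [0.29,-1.79,0],
    [0.3,-1.88,0],
    [0.3,-1.88,0],
    [0.3,-1.88,0]
  ],
  "dr": [
    [0,0,0],
    [0,0,0],
    [0,0,0],
    [0,0,0],
    [0,0,-0.19],
    [0,0,-0.39],
    [0,0,-0.58],
    [0,0,-0.78],
    [0,0,-0.97],
    [0,0,-1.17],
    [0,0,-1.36],
    [0,0,-1.56],
    [0,0,-1.75],
    [0,0,-1.95],
    [0,0,-2.14],
    [0,0,-2.34],
    [0,0,-2.53],
    [0,0,-2.53],
    [0,0,-2.53]
  ]
}}

```text
t: 4.28
eef_pos: [0.6081, 0.0881, 0.0072]
tool_rot: [0.791, 0.611, -0.0, -0.0]
ft_force: [0.3, 0.6, -0.3]
opening: 0.185
```

```bash
python3 look.py 2
```

```text
4.3833 [0.6081 0.0885 0.0072] [ 7.912e-01  6.115e-01 -2.000e-04 -0.000e+00] [-0.98 -0.48  0.59] [ 0.05 -0.04  0.04] 0.18916247584135396
```

View pics/top2z.png

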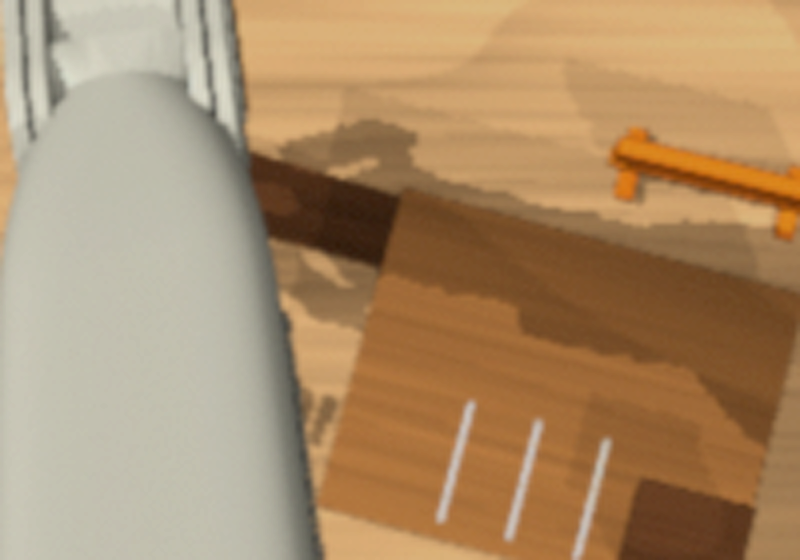

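View pics/scene2z.png

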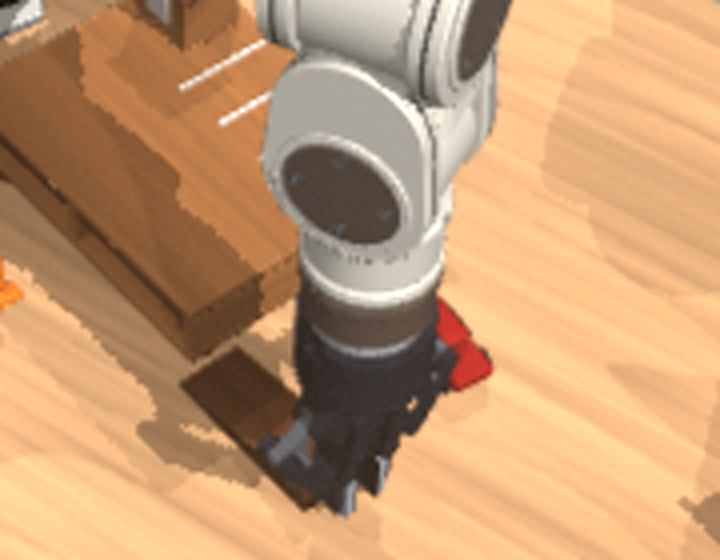

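```bash
cat >m2.py <<'E'
from h import *
ex=np.array([ 0.96846664,-0.24914326]);ey=np.array([0.24914326,0.96846664]);f=np.array([.5728,-.0527])
def own(d,p,z,q):
    P=cast(d,np.array(p)/4.+np.array(q)-.375,z)[:,:2]-f; return (np.c_[P@ex,P@ey]*1000).round(1).tolist()
if __name__=="__main__":
    t=dict(np.load("pics/top2.npz"));s=dict(np.load("pics/scene2.npz"))
    print("top edges +x,-x",own(t,[(255,153),(398,196),(275,234),(378,266)],[.014,.008,.012,.008],(230,170)))
    print("scene: near tip corner, tip far end, butt corner",own(s,[(182,386),(235,347),(305,508)],[.003,.003,.022],(250,170)))
E
python3 m2.py
```

```text
top edges +x,-x [[25.2, 113.8], [23.0, 23.6], [-19.1, 89.4], [-21.4, 24.3]]
scene: near tip corner, tip far end, butt corner [[26.3, 18.7], [-17.8, 15.9], [34.4, 143.3]]
```

Call:
{"method": "step_arm", "body": {
  "claw": [16,16,16,16,16,16,16,16,16],
  "xyz": [
    [-0.02,-0.08,0],
    [-0.04,-0.16,0],
    [-0.06,-0.24,0],
    [-0.08,-0.32,0],
    [-0.1,-0.4,0],
    [-0.12,-0.48,0],
    [-0.14,-0.56,0],
    [-0.16,-0.63,0],
    [-0.16,-0.63,0]
  ],
  "dr": [
    [0,0,0],
    [0,0,0],
    [0,0,0],
    [0,0,0],
    [0,0,0],
    [0,0,0],
    [0,0,0],
    [0,0,0],
    [0,0,0]
  ]
}}

```text
t: 5.13
eef_pos: [0.6017, 0.0626, 0.0073]
tool_rot: [0.791, 0.611, -0.0, 0.0]
ft_force: [0.1, 0.1, -0.1]
opening: 0.186
```

```bash
python3 look.py 3
```

```text
5.2333 [0.6019 0.0631 0.0074] [0.7913 0.6114 0.     0.    ] [-0.21 -0.4   0.29] [-0.   -0.03  0.  ] 0.1855133840848265
```

View pics/scene3z.png

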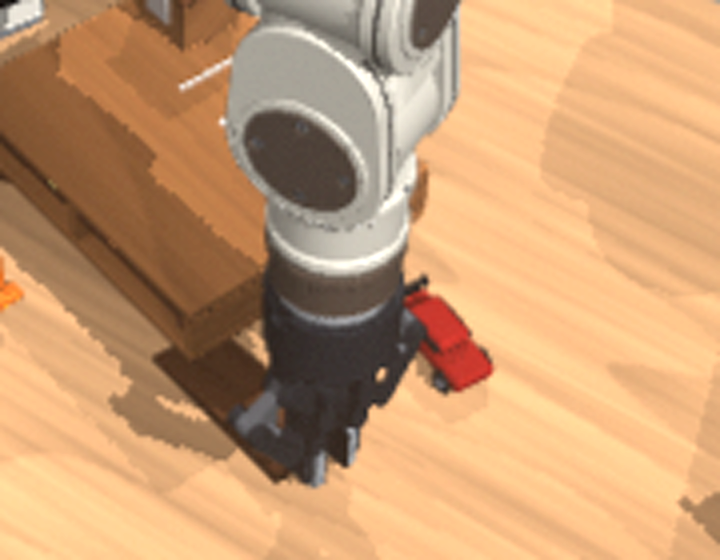

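Call:
{"method": "step_arm", "body": {
  "claw": [16,16,16,16,16],
  "xyz": [
    [-0.01,-0.04,0],
    [-0.02,-0.08,0],
    [-0.03,-0.12,0],
    [-0.04,-0.15,0],
    [-0.04,-0.15,0]
  ],
  "dr": [
    [0,0,0],
    [0,0,0],
    [0,0,0],
    [0,0,0],
    [0,0,0]
  ]
}}

```text
t: 5.65
eef_pos: [0.6003, 0.0571, 0.0074]
tool_rot: [0.791, 0.611, -0.0, 0.0]
ft_force: [0.4, 0.1, -0.7]
opening: 0.187
```

Call:
{"method": "step_arm", "body": {
  "claw": [16,16,16,16],
  "xyz": [
    [-0.01,-0.04,0],
    [-0.02,-0.08,0],
    [-0.03,-0.12,0],
    [-0.03,-0.12,0]
  ],
  "dr": [
    [0,0,0],
    [0,0,0],
    [0,0,0],
    [0,0,0]
  ]
}}

```text
t: 5.98
eef_pos: [0.599, 0.0522, 0.0073]
tool_rot: [0.791, 0.611, -0.0, 0.0]
ft_force: [0.1, -0.1, 0.2]
opening: 0.191
```

Call:
{"method": "step_arm", "body": {
  "claw": [16,16,16,16],
  "xyz": [
    [-0.01,-0.04,0],
    [-0.02,-0.08,0],
    [-0.02,-0.1,0],
    [-0.02,-0.1,0]
  ],
  "dr": [
    [0,0,0],
    [0,0,0],
    [0,0,0],
    [0,0,0]
  ]
}}

```text
t: 6.32
eef_pos: [0.5982, 0.0482, 0.0073]
tool_rot: [0.791, 0.611, -0.0, 0.0]
ft_force: [-0.1, 0.4, -0.2]
opening: 0.185
```

Call:
{"method": "step_arm", "body": {
  "claw": [16,16,16],
  "xyz": [
    [-0.01,-0.04,0],
    [-0.02,-0.08,0],
    [-0.02,-0.08,0]
  ],
  "dr": [
    [0,0,0],
    [0,0,0],
    [0,0,0]
  ]
}}

```text
t: 6.57
eef_pos: [0.5974, 0.045, 0.0073]
tool_rot: [0.791, 0.611, -0.0, 0.0]
ft_force: [-0.9, -0.1, 0.2]
opening: 0.188
```

Call:
{"method": "step_arm", "body": {
  "claw": [16,16,16],
  "xyz": [
    [-0.01,-0.03,0],
    [-0.015,-0.06,0],
    [-0.015,-0.06,0]
  ],
  "dr": [
    [0,0,0],
    [0,0,0],
    [0,0,0]
  ]
}}

```text
t: 6.82
eef_pos: [0.5968, 0.0427, 0.0073]
tool_rot: [0.791, 0.611, -0.0, 0.0]
ft_force: [0.3, 0.1, 0.1]
opening: 0.189
```

Call:
{"method": "step_arm", "body": {
  "claw": [16,16,16],
  "xyz": [
    [-0.01,-0.03,0],
    [-0.015,-0.06,0],
    [-0.015,-0.06,0]
  ],
  "dr": [
    [0,0,0],
    [0,0,0],
    [0,0,0]
  ]
}}

```text
t: 7.07
eef_pos: [0.5962, 0.0403, 0.0073]
tool_rot: [0.791, 0.611, -0.0, 0.0]
ft_force: [-0.2, 0.7, -0.6]
opening: 0.183
```

```bash
python3 look.py 4
```

```text
7.1667 [0.5963 0.0404 0.0073] [ 7.913e-01  6.115e-01 -1.000e-04  1.000e-04] [ 0.24  0.38 -0.13] [ 0.03  0.02 -0.03] 0.18811567804445653
```

View pics/scene4z.png

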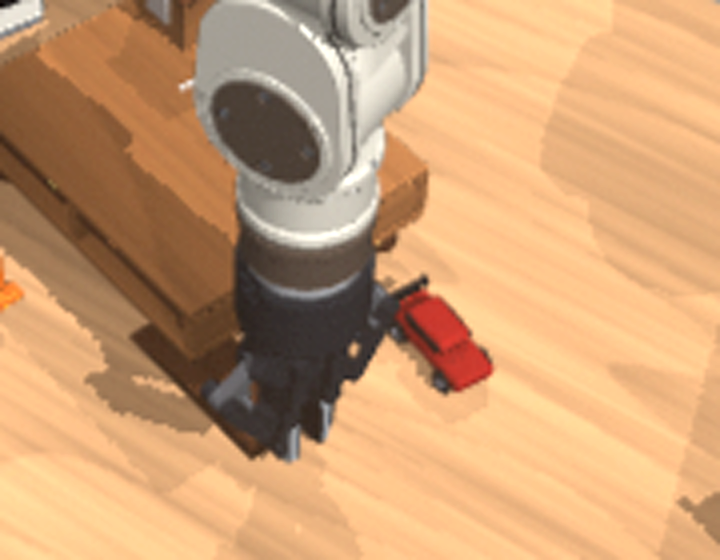

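View pics/top4z.png

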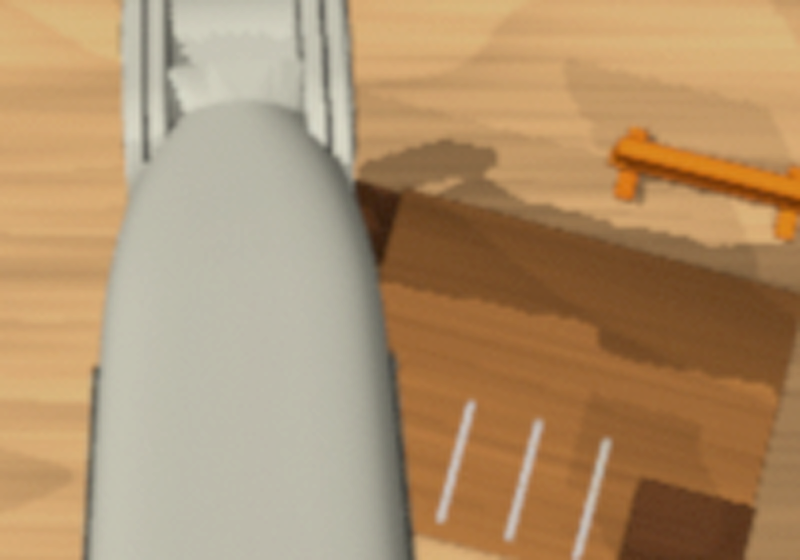

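The wedge is in line and sliding under the corner (scene tip at (135,333)). The garage hasn't moved.

Call:
{"method": "step_arm", "body": {
  "claw": [16,16,16],
  "xyz": [
    [-0.01,-0.03,0],
    [-0.015,-0.06,0],
    [-0.015,-0.06,0]
  ],
  "dr": [
    [0,0,0],
    [0,0,0],
    [0,0,0]
  ]
}}

```text
t: 7.42
eef_pos: [0.5957, 0.038, 0.0073]
tool_rot: [0.791, 0.611, -0.0, 0.0]
ft_force: [0.5, 0.3, 1.0]
opening: 0.189
```

Call:
{"method": "step_arm", "body": {
  "claw": [16,16,16],
  "xyz": [
    [-0.01,-0.03,0],
    [-0.015,-0.06,0],
    [-0.015,-0.06,0]
  ],
  "dr": [
    [0,0,0],
    [0,0,0],
    [0,0,0]
  ]
}}

```text
t: 7.67
eef_pos: [0.595, 0.0355, 0.0073]
tool_rot: [0.791, 0.611, -0.0, 0.0]
ft_force: [0.2, -0.2, 0.3]
opening: 0.192
```

Call:
{"method": "step_arm", "body": {
  "claw": [16,16,16],
  "xyz": [
    [-0.01,-0.03,0],
    [-0.012,-0.05,0],
    [-0.012,-0.05,0]
  ],
  "dr": [
    [0,0,0],
    [0,0,0],
    [0,0,0]
  ]
}}

```text
t: 7.92
eef_pos: [0.5945, 0.0335, 0.0073]
tool_rot: [0.791, 0.611, -0.0, 0.0]
ft_force: [-0.9, -0.4, -0.0]
opening: 0.186
```

Call:
{"method": "step_arm", "body": {
  "claw": [16,16,16],
  "xyz": [
    [-0.01,-0.03,0],
    [-0.012,-0.05,0],
    [-0.012,-0.05,0]
  ],
  "dr": [
    [0,0,0],
    [0,0,0],
    [0,0,0]
  ]
}}

```text
t: 8.17
eef_pos: [0.5941, 0.0317, 0.0073]
tool_rot: [0.791, 0.612, 0.0, -0.0]
ft_force: [-1.3, 1.5, -0.4]
opening: 0.19
```

Call:
{"method": "step_arm", "body": {
  "claw": [16,16],
  "xyz": [
    [-0.006,-0.024,0],
    [-0.006,-0.024,0]
  ],
  "dr": [
    [0,0,0],
    [0,0,0]
  ]
}}

```text
t: 8.33
eef_pos: [0.594, 0.0311, 0.0073]
tool_rot: [0.791, 0.612, 0.0, -0.0]
ft_force: [1.0, 1.6, -1.2]
opening: 0.189
```

```bash
python3 look.py 5
```

```text
8.4333 [0.594  0.0311 0.0073] [ 7.911e-01  6.116e-01  3.000e-04 -2.000e-04] [ 1.4   2.5  -0.51] [ 0.44 -0.06 -0.04] 0.18357165869960182
```

Call:
{"method": "step_arm", "body": {
  "claw": [16,16,16],
  "xyz": [
    [-0.006,-0.022,0],
    [-0.006,-0.022,0],
    [-0.006,-0.022,0]
  ],
  "dr": [
    [0,0,0],
    [0,0,0],
    [0,0,0]
  ]
}}

```text
t: 8.68
eef_pos: [0.5939, 0.0306, 0.0074]
tool_rot: [0.791, 0.612, 0.001, -0.0]
ft_force: [0.9, 4.7, -0.2]
opening: 0.189
```

```bash
python3 look.py 6;python3 -c "
from cell import r
for i in range(3):
  r.get_image('top');s=r.state();print(s['ft_force'].round(2),s['ft_torque'].round(3),s['eef_pos'].round(4))"
```

```text
8.7833 [0.5938 0.0306 0.0073] [ 7.910e-01  6.118e-01  5.000e-04 -3.000e-04] [ 1.23  3.93 -1.58] [ 1.01 -0.25 -0.05] 0.18759806293467282
[ 1.37  5.29 -0.49] [ 1.114 -0.292  0.021] [0.5938 0.0305 0.0073]
[ 1.4   5.38 -0.71] [ 1.019 -0.223 -0.008] [0.5939 0.0305 0.0074]
[ 0.97  4.81 -0.83] [ 1.093 -0.228  0.047] [0.5938 0.0305 0.0073]
```

View pics/scene6z.png

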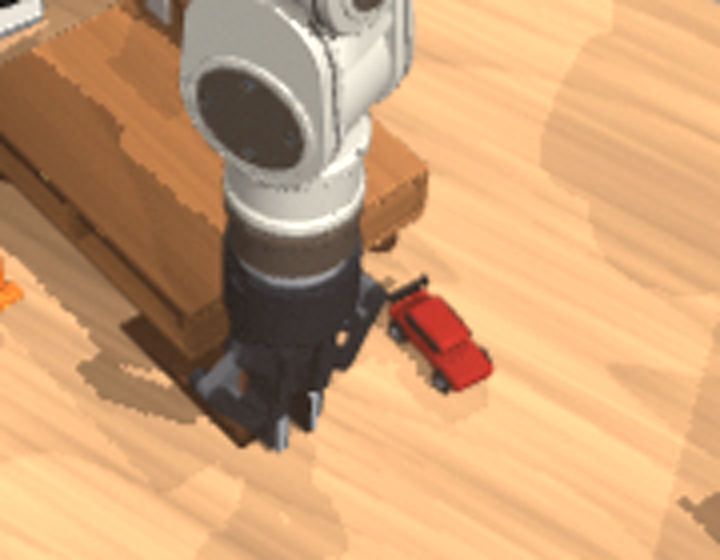

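Snug at about 5 N, and the garage hasn't visibly shifted. I'll back off and check.

Call:
{"method": "step_arm", "body": {
  "claw": [16,16,16,16,10,0,0,0,0,0,0,0],
  "xyz": [
    [0.05,0.2,0],
    [0.12,0.5,0],
    [0.2,0.9,0],
    [0.2,0.9,0.5],
    [0.3,1.5,1.3],
    [0.3,2.3,2.2],
    [0.3,3,3],
    [0.3,3.8,3],
    [0.3,4.5,3],
    [0.3,4.5,3],
    [0.3,4.5,3],
    [0.3,4.5,3]
  ],
  "dr": [
    [0,0,0],
    [0,0,0],
    [0,0,0],
    [0,0,0],
    [0,0,0],
    [0,0,0],
    [0,0,0],
    [0,0,0],
    [0,0,0],
    [0,0,0],
    [0,0,0],
    [0,0,0]
  ]
}}

```text
t: 9.93
eef_pos: [0.6051, 0.2097, 0.1267]
tool_rot: [0.791, 0.612, -0.001, 0.0]
ft_force: [-0.0, -1.6, -0.1]
opening: 0.0
```

```bash
python3 look.py 7
```

```text
10.0333 [0.6053 0.2086 0.1267] [ 7.916e-01  6.110e-01 -9.000e-04  1.000e-04] [-0.07 -1.87 -0.45] [ 0.02 -0.02  0.04] 0.0015808200916245907
```

View pics/top7z.png

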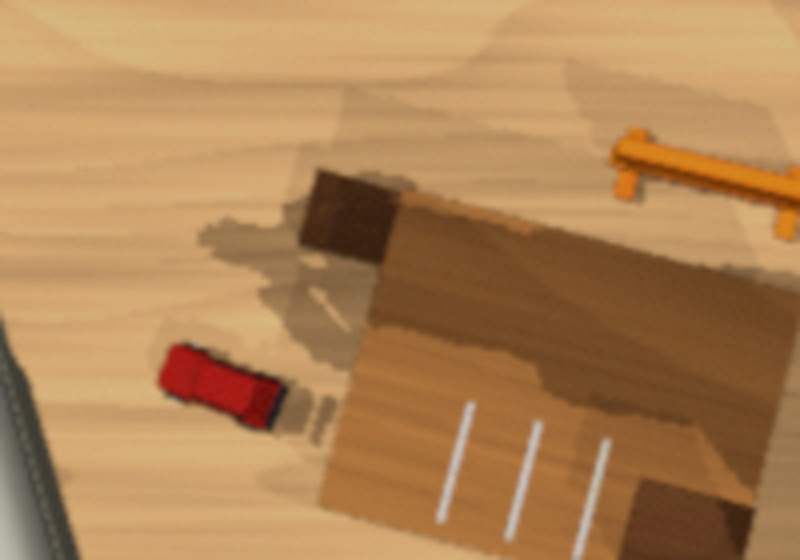

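View pics/scene7z.png

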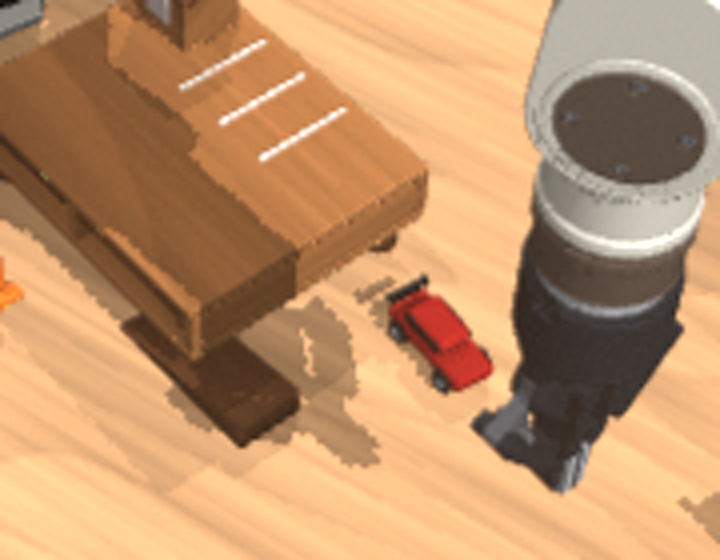

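```bash
python3 - <<'E'
from m2 import *
t=dict(np.load("pics/top7.npz"))
print("butt",own(t,[(318,170),(300,243)],.022,(230,170)),"corner",own(t,[(401,190),(319,506)],.074,(230,170)))
t=dict(np.load("pics/top1.npz"));print("before corner (same px reading)",own(t,[(403,190),(319,506)],.074,(230,170)))
a=np.load("pics/top1.npz")["color"][170:340,370:450].astype(int);b=np.load("pics/top7.npz")["color"][170:340,370:450].astype(int)
E
```

```text
butt [[23.9, 73.9], [-21.5, 72.9]] corner [[17.9, 22.2], [-169.1, 20.9]]
before corner (same px reading) [[18.1, 21.1], [-169.1, 20.9]]
```

Call:
{"method": "step_arm", "body": {
  "claw": [0,0,0,0,0,0,0,0,0,0],
  "xyz": [
    [-0.1,-1,0],
    [-0.2,-2,0],
    [-0.4,-3,0],
    [-0.5,-4,0],
    [-0.6,-5,0],
    [-0.8,-6,0],
    [-0.8,-6.5,0],
    [-0.8,-6.5,-0.4],
    [-0.8,-6.5,-0.8],
    [-0.8,-6.5,-0.8]
  ],
  "dr": [
    [0,0,0],
    [0,0,0],
    [0,0,0],
    [0,0,0],
    [0,0,0],
    [0,0,0],
    [0,0,0],
    [0,0,0],
    [0,0,0],
    [0,0,0]
  ]
}}

```text
t: 10.87
eef_pos: [0.5706, -0.0523, 0.0922]
tool_rot: [0.792, 0.61, -0.002, -0.002]
ft_force: [-0.3, 0.5, -1.2]
opening: 0.001
```

```bash
python3 look.py 8
```

```text
10.9667 [ 0.5726 -0.0511  0.0947] [ 7.918e-01  6.108e-01 -1.000e-03 -7.000e-04] [0.22 0.66 0.63] [0.05 0.   0.02] 0.0043297070703999345
```

View pics/scene8z.png

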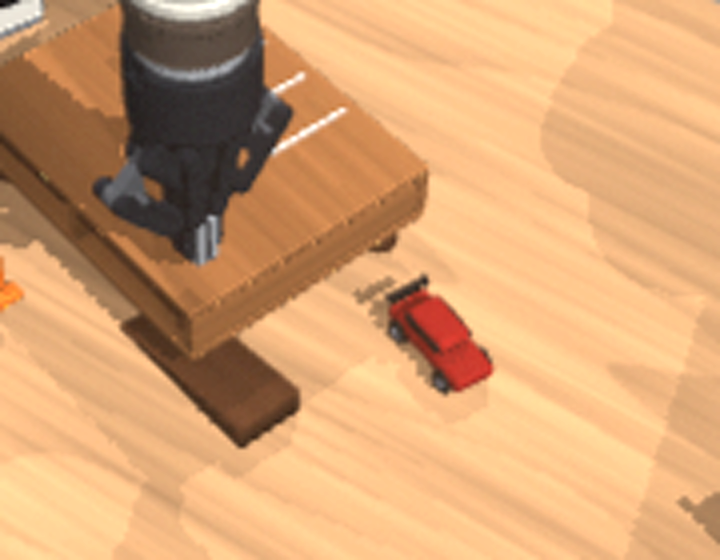

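Garage unmoved within 1 mm, and the wedge is centred under the foot with its butt about 73 mm from foot_spot. Now to press.

Call:
{"method": "step_arm", "body": {
  "claw": [0,0,0,0,0,0],
  "xyz": [
    [0,0,-0.15],
    [0,0,-0.3],
    [0,0,-0.4],
    [0,0,-0.46],
    [0,0,-0.5],
    [0,0,-0.5]
  ],
  "dr": [
    [0,0,0],
    [0,0,0],
    [0,0,0],
    [0,0,0],
    [0,0,0],
    [0,0,0]
  ]
}}

```text
t: 11.47
eef_pos: [0.5734, -0.0498, 0.0749]
tool_rot: [0.791, 0.612, -0.0, -0.0]
ft_force: [0.8, -0.2, -0.3]
opening: 0.0
```

Call:
{"method": "step_arm", "body": {
  "claw": [0,0,0],
  "xyz": [
    [0,0,-0.02],
    [0,0,-0.03],
    [0,0,-0.03]
  ],
  "dr": [
    [0,0,0],
    [0,0,0],
    [0,0,0]
  ]
}}

```text
t: 11.72
eef_pos: [0.5737, -0.05, 0.0742]
tool_rot: [0.791, 0.612, 0.0, 0.0]
ft_force: [0.3, 0.3, -0.5]
opening: -0.001
```

Call:
{"method": "step_arm", "body": {
  "claw": [0,0,0,0,0],
  "xyz": [
    [-0.02,-0.06,0],
    [-0.02,-0.06,0],
    [-0.02,-0.06,-0.02],
    [-0.02,-0.06,-0.04],
    [-0.02,-0.06,-0.04]
  ],
  "dr": [
    [0,0,0],
    [0,0,0],
    [0,0,0],
    [0,0,0],
    [0,0,0]
  ]
}}

```text
t: 12.13
eef_pos: [0.573, -0.0528, 0.0739]
tool_rot: [0.791, 0.611, 0.0, 0.0]
ft_force: [-3.2, -0.8, 7.5]
opening: 0.001
```

Call:
{"method": "step_arm", "body": {
  "claw": [0,0,0],
  "xyz": [
    [0,0,-0.02],
    [0,0,-0.03],
    [0,0,-0.03]
  ],
  "dr": [
    [0,0,0],
    [0,0,0],
    [0,0,0]
  ]
}}

```text
t: 12.38
eef_pos: [0.5731, -0.0527, 0.0738]
tool_rot: [0.791, 0.611, 0.001, 0.001]
ft_force: [-4.4, -0.1, 12.7]
opening: 0.001
```

Call:
{"method": "step_arm", "body": {
  "claw": [0,0,0],
  "xyz": [
    [-0.02,0,0],
    [-0.02,0,0],
    [-0.02,0,0]
  ],
  "dr": [
    [0,0,0],
    [0,0,0],
    [0,0,0]
  ]
}}

```text
t: 12.63
eef_pos: [0.573, -0.0527, 0.0739]
tool_rot: [0.791, 0.611, 0.001, 0.001]
ft_force: [-3.3, 0.1, 11.9]
opening: -0.002
```

```bash
python3 look.py 9;python3 -c "
from cell import r
for i in range(8):
  r.get_image('top');s=r.state();print(s['ft_force'].round(2),s['eef_pos'].round(4))"
```

```text
12.7333 [ 0.5731 -0.0528  0.0739] [0.7913 0.6115 0.0012 0.0012] [-3.54 -0.22 11.53] [-0.02  0.65 -0.03] -0.0025981398878684578
[-3.42 -0.16 11.54] [ 0.573  -0.0527  0.0739]
[-2.96 -0.2  11.  ] [ 0.573  -0.0527  0.0738]
[-3.37 -0.69 11.8 ] [ 0.5731 -0.0528  0.0739]
[-3.63 -1.38 11.11] [ 0.573  -0.0527  0.0738]
[-3.65  0.27 12.6 ] [ 0.5731 -0.0527  0.0738]
[-3.46  0.25 11.54] [ 0.573  -0.0527  0.0739]
[-3.16  0.53 11.42] [ 0.5731 -0.0527  0.0739]
[-2.55 -0.06 11.58] [ 0.573  -0.0527  0.0738]
```

View pics/scene9z.png

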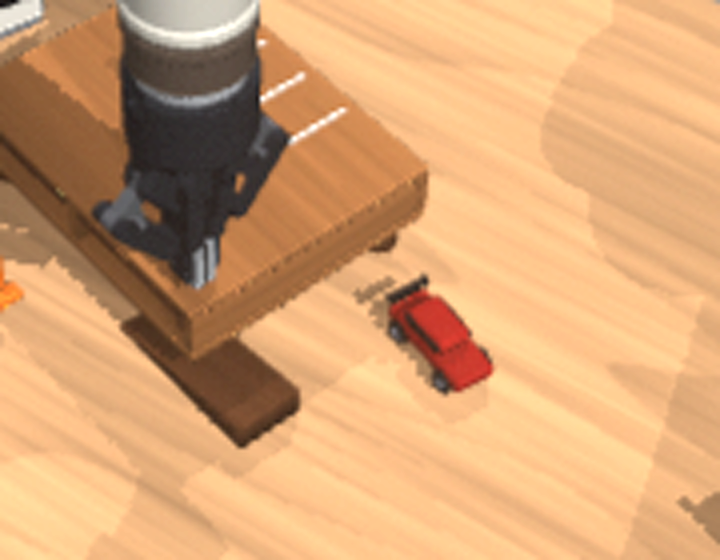

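Call:
{"method": "step_arm", "body": {
  "claw": [0,0,0,0],
  "xyz": [
    [-0.02,0,0],
    [-0.04,0,-0.01],
    [-0.04,0,-0.01],
    [-0.04,0,-0.01]
  ],
  "dr": [
    [0,0,0],
    [0,0,0],
    [0,0,0],
    [0,0,0]
  ]
}}

```text
t: 13.47
eef_pos: [0.573, -0.0527, 0.0739]
tool_rot: [0.791, 0.612, 0.002, 0.002]
ft_force: [0.0, -0.4, 10.5]
opening: 0.002
```

```bash
python3 look.py 10;python3 -c "
from cell import r
for i in range(4):
  r.get_image('top');s=r.state();print(s['ft_force'].round(2),s['eef_pos'].round(4))
import numpy as np
from h import *
for a,b in((7,10),):
  A=np.load(f'pics/scene{a}.npz')['color'].astype(int);B=np.load(f'pics/scene{b}.npz')['color'].astype(int)
  print(abs(A-B)[260:290,280:330].mean())"
```

```text
13.5667 [ 0.573  -0.0527  0.0739] [0.7912 0.6115 0.0024 0.0022] [ 0.1  -0.05 10.4 ] [ 0.03  0.07 -0.  ] -3.6906071761509016e-05
[ 0.04 -0.69 10.24] [ 0.573  -0.0528  0.0739]
[-1.57  0.36 10.64] [ 0.573  -0.0527  0.0739]
[-1.35  0.28 11.43] [ 0.573  -0.0527  0.0739]
[-1.44  0.28 10.03] [ 0.573  -0.0528  0.0739]
8.632888888888889
```

View pics/scene10z.png

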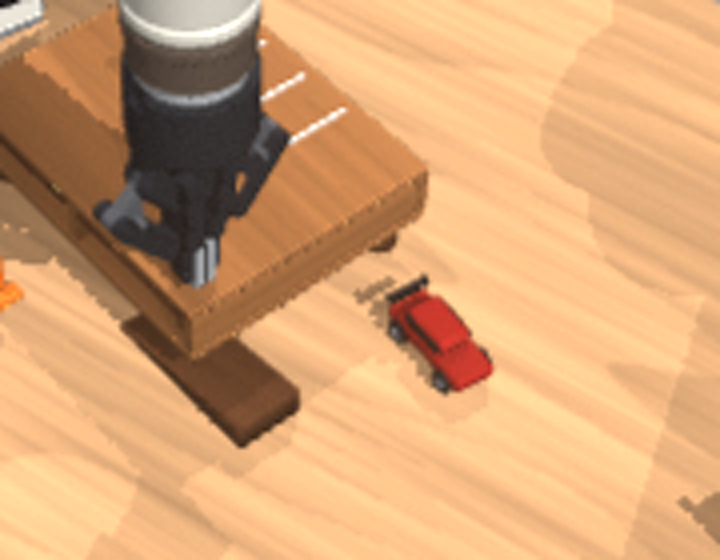

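The reading is steady at 10–11 N with the roof at 73.9 mm, the sideways force is small, and nothing has moved. I'm handing in.

```bash
python3 -c "
from cell import r
r.hand_in(); s=r.state(); print(s['t'],s['ft_force'].round(2),s['eef_pos'].round(4))"
```

```text
the job is handed in; nothing more can be done
the job is handed in; nothing more can be done
```

The doorstop is wedged under the short foot and the garage no longer rocks. I handed in at about 13.8 s with the closed fingertips pressing on the roof corner at 10–11 N.

- **Push:** I turned the wedge into line with the foot using two fingertips on its blunt end, then pushed it in thin end first. The force rose clearly and I stopped at about 5 N.
- **Firmness:** Under the press the roof corner stayed at 73.9 mm, with only about 0.1 mm of give as the force rose from 7.5 to 12.7 N.
- **Nothing else moved:** The garage corner was within about 1 mm of its starting place before I pressed. The wedge, car and barrier looked unmoved in the last views; I did not look closely at the other toys.
- **Disagreements:**
  - The wedge's thin end measured about 58 mm past the foot's outer edge, just over the stated 57 mm, which is within camera error.
  - A brightness comparison of the wedge area before and after the press was inconclusive, probably because of the arm's shadow.
  - The first press also pushed sideways at up to 4.4 N, which I reduced to about 1.5 N or less before handing in.

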